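Snap the sealing cover onto a deep-well block

TASK

Seal the open deep-well sample block: lay the loose sealing cover squarely on top of it, then press the cover down squarely with the seating tool until it snaps home all round, and put the tool back upright in its rest. Push the cover home with the hand-held tool, not with the fingers and not by dropping the tool on it, and leave the other things on the bench where they are.

Things in the scene. Friction and masses are not known exactly. Their poses are not given: they have to be found in the camera images.
- cover: loose sealing cover, white and milky plastic, 80 g (+-25 %), caps up in the steel tray: flange 102 x 72 x 3 mm, on it a raised deck 86 (x) x 56 mm (y) with 6 x 4 round caps. Origin: centre of its underside; x along the 102 mm length (both ends alike), z up. Take it by the deck's two long sides, 56 mm apart, 12 mm high, above the flange, which sticks out 8 mm all round
- cover_top (a point): point on the cover, in the middle of its cap tops, 16 mm above its underside: push here. On the block a steady push of 12 to 18 N, tool's weight included, spreads the snap tongues over some 4 mm; then they give, snap over the flange, pull the cover down and hold it, and the push meets a hard stop
- block: the open white deep-well block, fixed in an aluminium holder plate 146 x 112 x 10 mm. Six sprung snap tongues, 14 mm wide, flared outward at the top, stand round its top face: two at each long side, 32 mm either side of the middle, one in the middle of each end; tops 69 mm above the bench. Their beads reach 2 mm in over the cover's flange. Origin: centre of the holder's underside, x along the length
- block_seat (a point): centre of the open block's top face (102 x 72 mm, 6 x 4 open wells), 52 mm above the bench; x along the 102 mm length (both ends alike), z up. A cover laid on rests on the tongues' slopes, underside about 11 mm above this point, and centres itself if laid within about 4 mm. Home: the cover's underside flat on this face, cap tops 16 mm above this point
- tool: the seating tool, a hand press block, 400 g (+-25 %), upright in its rest: flat aluminium foot 88 (x) x 56 (y) x 14 mm with rubber sole, on its middle a black grip 66 (x) x 30 mm (y), from 14 to 66 mm above the sole. Origin: centre of the sole; x along the 88 mm (both ends alike), z up. Take the grip across its 30 mm from above; fingertips just above the foot can bear on its 13 mm shoulders
- rest: the tool's rest, a fixed open grey plastic dish 112 mm (x) x 80 mm (y), inside 106 x 74 mm, walls 14 mm high and 3 mm thick, floor 3 mm thick; origin: centre of its underside on the bench, x along its length
- tray: fixed shallow steel tray 180 mm (x) x 140 mm (y), walls 6 mm high, floor 2.5 mm thick, on which the cover lies; origin: centre of its underside on the bench
- sealed_block: bystander: a second deep-well block of the same kind, loose on the bench without a holder, already sealed with its own cover (122 x 92 mm, 59 mm high); origin: centre of its underside. Leave it
- reagent: bystander: loose brown reagent bottle, 56 mm in diameter, 105 mm high; origin: centre of its underside
- tube_rack: bystander: loose green tube rack 60 x 150 mm, 68 mm high with its tubes; origin: centre of its underside
- waste_bin: bystander: loose open yellow waste bin, 124 mm wide at the rim, 165 mm high; origin: centre of its underside

How it is judged:
By the outcome, as a careful person would: the job done as asked, in the order asked, and still so for the second after the job is handed in, with the robot touching nothing.
It also fails if it takes over 64 s, if anything falls off the work surface, if the arm or the gripper's body presses on something with over 40 N, if the wrist force passes 120 N, or if a joint passes its speed limit or range.

ROBOT

A 6-joint arm with a two-finger parallel gripper is mounted at the origin on the work surface. World frame = base frame: x ahead of the robot, y to its left, z up, the work surface at z = 0. Lengths are in m, angles in rad, forces in N, time in s.
With the tool pointing down it reaches from about 0.225 to 0.725 m from the base axis. Payload 3.1 kg.
Tool frame: the origin (TCP) lies between the finger pads; the fingertips stand 11 mm ahead of it and the grasp point (between the pads) lies 8 mm behind it (ctrl.tip_reach is the distance from the TCP to the fingertips, in m); z points along the fingers, y is the line along which they close (so a half turn about z gives the same grasp; the last joint's range is limited). The gripper opens to 85 mm and grips with 20 to 120 N. Pads are 22 mm wide; open, the fingers measure 114 mm over their backs; the gripper's body (76 mm by 85 mm) begins 54 mm behind the grasp point. The pads swing forward as they close: fully open they stand 13 mm farther back than shut.
Start: joints at [-1.284, 0.048, 0.099, 1.622, 0, 1.443], TCP at [0.212, -0.48, 0.242] pointing down, gripper open.
Joint ranges: [-2.91, 2.91], [-0.99, 1.94], [-1.21, 1.42], [-2.12, 2.29], [-1.49, 1.47], [-3.14, 3.14]. Speed limits (rad/s): [2.79, 2.79, 3.14, 3.14, 3.14, 3.14].

INTERFACE

Orientations are given as [roll, pitch, yaw] about the fixed x, y, z axes, in that order (R = Rz(yaw) Ry(pitch) Rx(roll)).
In Python, from rig import ctrl gives the robot as it stands. The module is installed in compiled form; this text tells all that it offers.
- The arm moves only by the tool servo_tool, never from a script. Its argument "plan" is a list of rows, each a list of 3 entries, a list of its own where there are three numbers: the shift along the tool's x, y, z normalised to -1 to 1, where 1 is 100 mm, then the turn, a rotation vector about the tool's x, y, z normalised to -1 to 1, where 1 is 90 degrees, then the closure, from 0 (fully open) to 1 (shut). In form: [[[dx, dy, dz], [rx, ry, rz], claw], ...]. A call has 1 to 12 rows; each row is the pose to reach, as a shift and turn from the pose commanded when the call began, along the tool's axes at that moment; what a row does not reach only later rows make up. A row lasts 1/12 s, in which the tool goes at most 41.7 mm and 7.16 degrees, less where a joint would pass 70% of its speed; a pose out of reach is approached as far as the arm can. A call with a number of a shift or a turn outside -1 to 1 is refused whole. A call with a gripper value outside its range is refused whole. The fingers move at their own pace and stop on an object; "grip_force" is the grip in N (left out, the last holds). Time passes only in rows, so rows that repeat a pose let the fingers close. It gives the time, the measured TCP pose, the force, the opening and the grip force at its end, in the units of the state.
- ctrl.read_state(): the state, without advancing time (a new reading comes with each control period).
- ctrl.grab_frame(name): name is "scene" or "top"; returns the picture (480x640x3 uint8, red, green, blue); there is no depth.
- ctrl.camera_model(name): a dict with "fx", "fy", "cx", "cy" (pixels), "xyz" and "rotation" of the camera in the world. Camera axes: x right, y up, looking along -z (the intrinsics and any distortion apply to the point x, -y, -z); pixel columns grow to the right and rows downward; lengths in m; the calibration is good to about 2 mm. A picture is of the moment at which its call begins. camera_model takes no time and is no camera call.
- ctrl.hand_in(): hands the job in; it is judged then, once.
The state is a dict: "clock": time; "joint_positions": joint angles; "joint_vel": joint speeds; "joint_efforts": joint torques, N m; "tool_pos": TCP position; "ee_rot": TCP orientation; "wrist_force": force on the tool from outside, world axes, zero at the start; "ft_torque": the same for the moment, N m; "gripper_width": finger opening in m; "gripper_force": force on a finger pad.
Only numpy, scipy, OpenCV 4.12 (cv2) and the standard library are available. Lean on these libraries where they do the work, as an engineer would, in place of code of your own. Each camera call takes 0.05 s, during which the arm holds its last target. There are 200 camera calls.

## Working session

There is one attempt and no reset: what is moved stays moved. The work goes in short steps, Python scripts to look and compute and a tool call to move; the robot and the scene stay as the last step left them, time stands still between calls to the robot, and variables do not carry over. Pictures are saved under pics/ and viewed, at most 10 in all, crops included, and the job is handed in when it is done.

Besides the shell and the picture viewer there is one more tool, called after "Call:" as name(argument=value, ...) on one line, values as JSON. servo_tool: Moves the arm, as the interface text tells. Scaled input: -1 to 1 covers 100 mm each way for a shift and 90 degrees each way for a turn. Its arguments: {"type":"object","properties":{"plan":{"type":"array"},"grip_force":{"type":"number"}},"required":["plan"]}

```bash
mkdir -p pics
python3 - <<'E'
from rig import ctrl
import cv2
s=ctrl.read_state();print(s)
for n in("scene","top"):
    cv2.imwrite(f"pics/{n}0.png",ctrl.grab_frame(n)[:,:,::-1]);print(n,ctrl.camera_model(n))
E
```

```text
{'clock': 0.0, 'joint_positions': array([-1.28378655e+00,  4.87425845e-02,  9.75725814e-02,  1.62200052e+00,
       -2.17023548e-06,  1.44301262e+00]), 'joint_vel': array([-1.00066657e-03, -8.01438240e-05,  1.01313888e-04,  2.04285021e-03,
        2.57654931e-04,  3.38514354e-04]), 'joint_efforts': array([ 1.60700718e-03, -3.38778019e+01,  3.20016217e+01,  2.00964964e-02,
        7.99745976e-05, -3.47594103e-06]), 'tool_pos': array([ 0.21140175, -0.47990768,  0.24110872]), 'ee_rot': array([-3.13923754e+00, -3.00405412e-04,  4.14793131e-01]), 'wrist_force': array([ 0.09722854,  0.45975104, -0.15319134]), 'ft_torque': array([-0.00280016, -0.01423575, -0.04944005]), 'gripper_force': 0.0, 'gripper_width': 0.08555151999358898}
scene {'fx': 451.4135600327881, 'fy': 451.4135600327881, 'cx': 321.9501272718684, 'cy': 241.83707234589667, 'xyz': array([ 1.29129769, -0.42794014,  1.00840199]), 'rotation': array([ 0.70438873, -0.00181133,  1.01031472])}
top {'fx': 449.8614177675864, 'fy': 449.8614177675864, 'cx': 325.3876533123177, 'cy': 235.89442528960745, 'xyz': array([ 0.35567324, -0.01511869,  1.28547607]), 'rotation': array([ 0.18388042, -0.00250789, -1.54489103])}
```

View pics/top0.png

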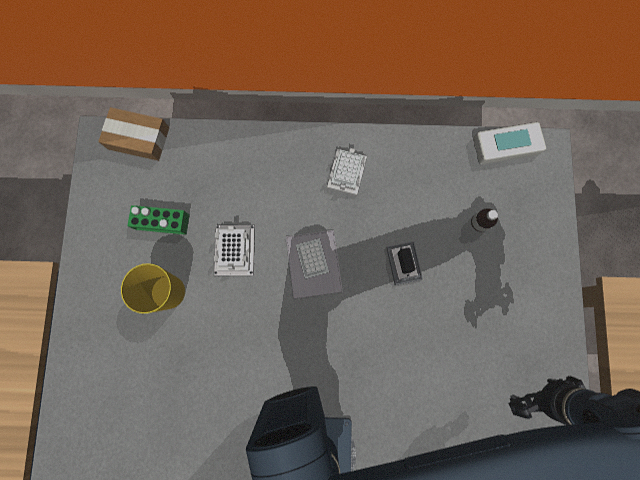

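View pics/scene0.png

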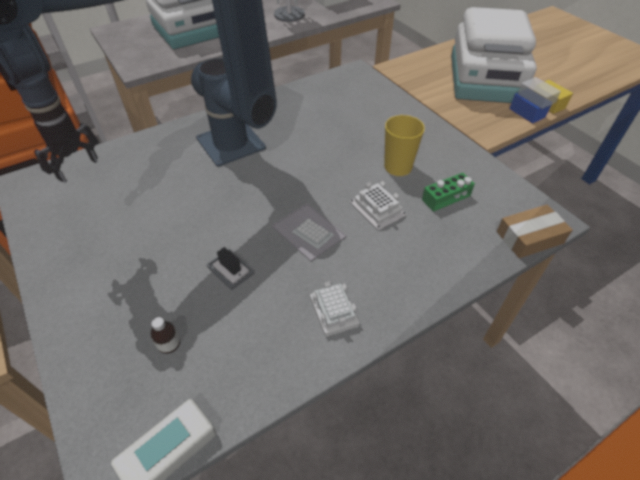

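The top view shows the cover in its tray at about (313,257), the open block at (235,250), and the tool in its rest at (406,262). The sealed block is at (348,170), the bottle at (486,220) and the bin at (147,290). Next I'll enlarge both views to pick out corners.

```bash
cat > h.py <<'E'
import numpy as np, cv2
from scipy.spatial.transform import Rotation as Ro
from rig import ctrl
def cam(n):
    m=ctrl.camera_model(n); return m,Ro.from_euler('xyz',m['rotation']).as_matrix()
def ray(n,u,v,z):
    m,R=cam(n); d=R@np.array([(u-m['cx'])/m['fx'],-(v-m['cy'])/m['fy'],-1.])
    return m['xyz']+d*(z-m['xyz'][2])/d[2]
def proj(n,P):
    m,R=cam(n); p=(np.atleast_2d(P)-m['xyz'])@R
    return np.c_[m['cx']+m['fx']*p[:,0]/-p[:,2], m['cy']+m['fy']*p[:,1]/p[:,2]]
def crop(img,x,y,w,h,s,f):
    cv2.imwrite(f,cv2.resize(img[y:y+h,x:x+w,::-1],None,fx=s,fy=s,interpolation=cv2.INTER_CUBIC))
E
python3 - <<'E'
from h import *
t=cv2.imread('pics/top0.png')[:,:,::-1]
def c(x,y,w,h):return cv2.resize(t[y:y+h,x:x+w,::-1],None,fx=6,fy=6,interpolation=cv2.INTER_CUBIC)
a=c(205,215,60,70);b=c(283,220,66,85)[:,:];d=c(380,232,50,60)
H=510;pad=lambda i:cv2.copyMakeBorder(i,0,H-i.shape[0],0,0,0)
a,b,d=[cv2.convertScaleAbs(i,alpha=1.0) for i in (a,b,d)]
cv2.imwrite('pics/crop0.png',cv2.resize(np.hstack([pad(cv2.resize(i,None,fx=.75,fy=.75)) for i in(a,b,d)]),None,fx=1,fy=1))
for n,px in dict(block=(235,250,.052),cover=(313,257,.0185),tool=(406,261,.069)).items(): print(n,ray('top',*px))
s=cv2.imread('pics/scene0.png')
E
```

```text
block [0.53872693 0.23711032 0.052     ]
cover [0.52944283 0.02139444 0.0185    ]
tool [ 0.51818464 -0.23357919  0.069     ]
```

View pics/crop0.png

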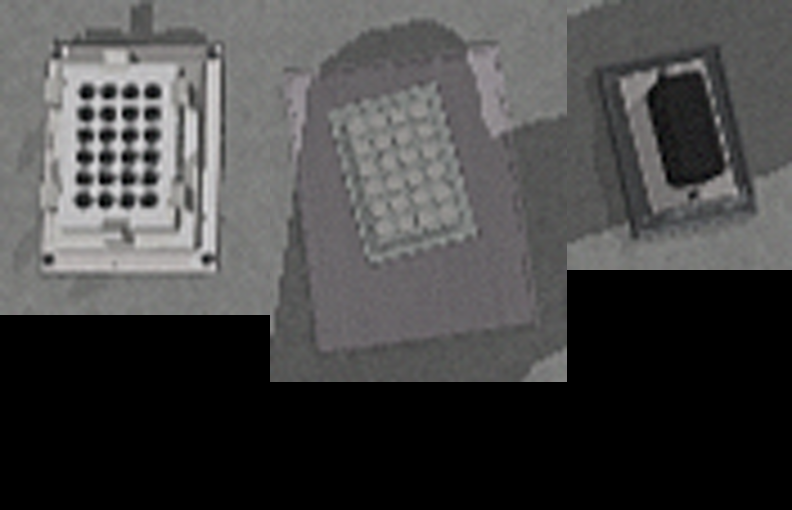

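The wells, the flange outline and the rest with its tool are all clear in the crop, which is at 4.5x. I'll compute poses from the picked corners and check their sizes.

Run:
```python
from h import *
def P(x0,y0,ox,pts,z): return np.array([ray('top',x0+(x-ox+.5)/4.5-.5,y0+(y+.5)/4.5-.5,z) for x,y in pts])
def rep(n,Q):
    c=Q.mean(0); e=[np.linalg.norm(Q[i]-Q[i-1])*1000 for i in range(4)]
    v=(Q[0]+Q[1]-Q[2]-Q[3])[:2]; print(n,c.round(4),'edges',np.round(e,1),'yaw',np.degrees(np.arctan2(v[1],v[0])).round(2))
    return c
B=rep('wells',P(205,215,0,[(88,92),(152,92),(150,201),(85,201)],.052))
rep('screws',P(205,215,0,[(58,50),(213,50),(208,258),(48,260)],.010))
C=rep('flange',P(283,220,270,[(330,113),(432,83),(477,232),(372,262)],.0045))
rep('tray',P(283,220,270,[(284,68),(503,40),(536,322),(318,352)],.006))
rep('rest',P(380,232,567,[(600,70),(718,45),(755,208),(637,235)],.014))
rep('grip',P(380,232,567,[(650,78),(702,68),(729,174),(677,187)],.069))
s=ctrl.grab_frame("scene"); s=cv2.imread('pics/scene0.png')
print([proj('scene',p).round(1).tolist() for p in (B,C)])
a=[cv2.resize(s[y:y+70,x:x+90],None,fx=4.4,fy=4.4,interpolation=cv2.INTER_CUBIC) for x,y in((335,165),(270,200))]
cv2.imwrite('pics/crop1.png',np.hstack(a))
```

```text
wells [0.5465 0.2487 0.052 ] edges [68.  39.6 68.1 39.9] yaw 2.38
screws [0.5486 0.2491 0.01  ] edges [135.3  99.7 134.1 100.9] yaw 1.58
flange [0.5289 0.0243 0.0045] edges [ 99.4  68.2 100.3  69.1] yaw 17.92
tray [0.5149 0.0191 0.006 ] edges [182.7 142.1 182.  138. ] yaw 8.46
rest [ 0.5212 -0.2382  0.014 ] edges [106.7  77.4 105.7  76.5] yaw 12.37
grip [ 0.5218 -0.2358  0.069 ] edges [67.9 32.4 66.2 32.6] yaw 13.7
[[[379.8, 197.3]], [[313.8, 233.3]]]
```

View pics/crop1.png

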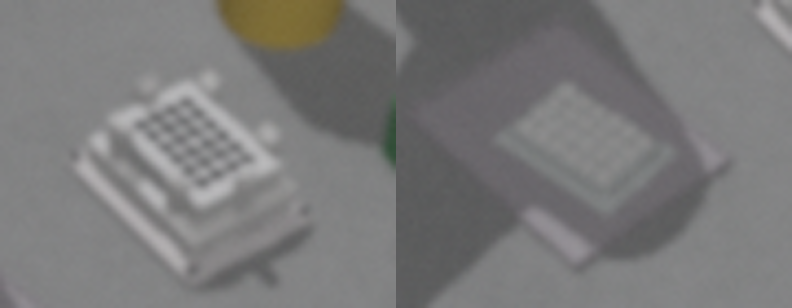

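```bash
cat >> h.py <<'E'
def hops(start,goal,n):
    """start/goal: x,y,z,yawdeg (tool pointing down). Prints n equal hops in tool axes and units."""
    s=np.array(start,float);d=(np.array(goal,float)-s)/n
    for i in range(n):
        R=Ro.from_euler('xyz',[180,0,s[3]],degrees=True).as_matrix()
        print((R.T@d[:3]/.1).round(3),'rz',round(-d[3]/90,4)); s=s+d
def here():
    s=ctrl.read_state(); r=np.degrees(s['ee_rot']); return [*s['tool_pos'],r[2]]
def tilt(): return np.degrees(ctrl.read_state()['ee_rot']).round(2)
E
python3 - <<'E'
from h import *
print(ctrl.tip_reach)
hops([.212,-.48,.242,23.77],[.529,.0243,.142,198],5)
E
```

```text
0.011
[ 0.987 -0.667  0.2  ] rz -0.3872
[1.191 0.016 0.2  ] rz -0.3872
[0.968 0.694 0.2  ] rz -0.3872
[0.398 1.123 0.2  ] rz -0.3872
[-0.315  1.149  0.2  ] rz -0.3872
```

Run:
```python
from h import *
hops([.212,-.48,.242,23.77],[.529,.0243,.142,198],6)
```

```text
[ 0.822 -0.556  0.167] rz -0.3226
[ 0.989 -0.087  0.167] rz -0.3226
[0.907 0.404 0.167] rz -0.3226
[0.597 0.793 0.167] rz -0.3226
[0.137 0.983 0.167] rz -0.3226
[-0.358  0.926  0.167] rz -0.3226
```

Call:
servo_tool(plan=[[[0.27,-0.18,0.05],[0,0,-0.08],0],[[0.55,-0.37,0.11],[0,0,-0.16],0],[[0.82,-0.556,0.167],[0,0,-0.24],0],[[0.82,-0.556,0.167],[0,0,-0.3226],0],[[0.82,-0.556,0.167],[0,0,-0.3226],0]])

```text
clock: 0.57
tool_pos: [0.2648, -0.3948, 0.2248]
ee_rot: [-3.14, -0.001, 0.927]
wrist_force: [0.1, -0.9, -0.1]
gripper_width: 0.0855
gripper_force: 0.0
```

Call:
servo_tool(plan=[[[0.33,-0.03,0.05],[0,0,-0.08],0],[[0.66,-0.06,0.11],[0,0,-0.16],0],[[0.99,-0.087,0.167],[0,0,-0.24],0],[[0.99,-0.087,0.167],[0,0,-0.3226],0],[[0.99,-0.087,0.167],[0,0,-0.3226],0]])

```text
clock: 0.98
tool_pos: [0.3175, -0.3118, 0.2086]
ee_rot: [-3.141, 0.0, 1.43]
wrist_force: [0.4, -0.1, 0.0]
gripper_width: 0.0856
gripper_force: 0.0
```

Call:
servo_tool(plan=[[[0.3,0.13,0.05],[0,0,-0.08],0],[[0.6,0.27,0.11],[0,0,-0.16],0],[[0.907,0.404,0.167],[0,0,-0.24],0],[[0.907,0.404,0.167],[0,0,-0.3226],0],[[0.907,0.404,0.167],[0,0,-0.3226],0]])

```text
clock: 1.4
tool_pos: [0.3704, -0.2284, 0.192]
ee_rot: [-3.141, 0.0, 1.934]
wrist_force: [-0.1, 0.1, 0.4]
gripper_width: 0.0854
gripper_force: 0.0
```

Call:
servo_tool(plan=[[[0.2,0.26,0.05],[0,0,-0.08],0],[[0.4,0.53,0.11],[0,0,-0.16],0],[[0.597,0.793,0.167],[0,0,-0.24],0],[[0.597,0.793,0.167],[0,0,-0.3226],0],[[0.597,0.793,0.167],[0,0,-0.3226],0]])

```text
clock: 1.82
tool_pos: [0.4232, -0.1449, 0.1754]
ee_rot: [-3.141, 0.0, 2.439]
wrist_force: [-0.2, -0.3, -0.3]
gripper_width: 0.0853
gripper_force: 0.0
```

Call:
servo_tool(plan=[[[0.05,0.33,0.05],[0,0,-0.08],0],[[0.09,0.65,0.11],[0,0,-0.16],0],[[0.137,0.983,0.167],[0,0,-0.24],0],[[0.137,0.983,0.167],[0,0,-0.3226],0],[[0.137,0.983,0.167],[0,0,-0.3226],0]])

```text
clock: 2.23
tool_pos: [0.4761, -0.0613, 0.1587]
ee_rot: [-3.141, -0.0, 2.944]
wrist_force: [-0.1, -0.1, 0.2]
gripper_width: 0.0852
gripper_force: 0.0
```

Call:
servo_tool(plan=[[[-0.12,0.31,0.05],[0,0,-0.08],0.2],[[-0.24,0.62,0.11],[0,0,-0.16],0.2],[[-0.358,0.926,0.167],[0,0,-0.24],0.2],[[-0.358,0.926,0.167],[0,0,-0.3226],0.2],[[-0.358,0.926,0.167],[0,0,-0.3226],0.2],[[-0.358,0.926,0.167],[0,0,-0.3226],0.2]], grip_force=30)

```text
clock: 2.73
tool_pos: [0.5287, 0.0216, 0.1425]
ee_rot: [-3.14, -0.0, -2.838]
wrist_force: [-0.3, 0.4, -0.5]
gripper_width: 0.0684
gripper_force: 0.0
```

Call:
servo_tool(plan=[[[0,0,0.3],[0,0,0],0.2],[[0,0,0.6],[0,0,0],0.2],[[0,0,0.85],[0,0,0],0.2],[[0,0,1.0],[0,0,0],0.2],[[0,0,1.0],[0,0,0],0.2],[[0,0,1.0],[0,0,0],0.2]])

```text
clock: 3.23
tool_pos: [0.5276, 0.022, 0.0418]
ee_rot: [3.141, -0.002, -2.835]
wrist_force: [0.1, 0.1, -0.3]
gripper_width: 0.0681
gripper_force: 0.0
```

Call:
servo_tool(plan=[[[0,0,0.1],[0,0,0],0.2],[[0,0,0.18],[0,0,0],0.2],[[0,0,0.21],[0,0,0],0.2],[[0,0,0.21],[0,0,0],0.2]])

```text
clock: 3.57
tool_pos: [0.5281, 0.0236, 0.0206]
ee_rot: [3.141, -0.001, -2.829]
wrist_force: [-0.8, 0.5, 0.0]
gripper_width: 0.0683
gripper_force: 0.0
```

Run:
```python
from h import *
print(here(),ctrl.tip_reach,tilt())
t=ctrl.grab_frame('top');s=ctrl.grab_frame('scene')
a=cv2.resize(t[215:305,275:355,::-1],None,fx=5,fy=5,interpolation=cv2.INTER_CUBIC);b=cv2.resize(s[190:280,265:345,::-1],None,fx=5,fy=5,interpolation=cv2.INTER_CUBIC)
cv2.imwrite('pics/g1.png',np.hstack([a,b]))
```

```text
[np.float64(0.5281002440616573), np.float64(0.023576506789407654), np.float64(0.020550767060448897), np.float64(-162.08101616146567)] 0.011 [ 1.7998e+02 -6.0000e-02 -1.6208e+02]
```

View pics/g1.png

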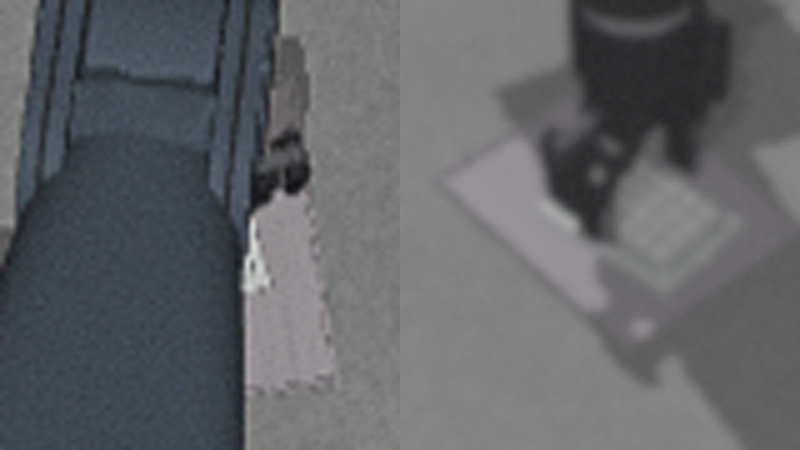

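The fingers straddle the deck. In the right half the near finger is at about (590,215), beside the caps. I'll feel downward for the flange.

Call:
servo_tool(plan=[[[0,0,0.01],[0,0,0],0.25],[[0,0,0.02],[0,0,0],0.25],[[0,0,0.02],[0,0,0],0.25]])

```text
clock: 3.92
tool_pos: [0.5287, 0.0237, 0.0192]
ee_rot: [-3.141, 0.0, -2.828]
wrist_force: [-0.4, -0.1, -0.1]
gripper_width: 0.0639
gripper_force: 0.0
```

Call:
servo_tool(plan=[[[0,0,0.01],[0,0,0],0.25],[[0,0,0.01],[0,0,0],0.25],[[0,0,0.01],[0,0,0],0.25]])

```text
clock: 4.17
tool_pos: [0.5285, 0.0237, 0.0181]
ee_rot: [3.142, -0.0, -2.828]
wrist_force: [-0.3, -0.1, -0.3]
gripper_width: 0.0641
gripper_force: 0.0
```

Call:
servo_tool(plan=[[[0,0,0.01],[0,0,0],0.25],[[0,0,0.01],[0,0,0],0.25],[[0,0,0.01],[0,0,0],0.25]])

```text
clock: 4.42
tool_pos: [0.5285, 0.0237, 0.017]
ee_rot: [3.142, -0.0, -2.828]
wrist_force: [0.3, 0.3, 0.9]
gripper_width: 0.0642
gripper_force: 0.0
```

Call:
servo_tool(plan=[[[0,0,0.01],[0,0,0],0.25],[[0,0,0.01],[0,0,0],0.25],[[0,0,0.01],[0,0,0],0.25]])

```text
clock: 4.67
tool_pos: [0.5285, 0.0237, 0.016]
ee_rot: [3.142, -0.0, -2.828]
wrist_force: [-0.1, -0.1, 0.1]
gripper_width: 0.0639
gripper_force: 0.0
```

Call:
servo_tool(plan=[[[0,0,0.01],[0,0,0],0.25],[[0,0,0.01],[0,0,0],0.25],[[0,0,0.01],[0,0,0],0.25]])

```text
clock: 4.92
tool_pos: [0.5285, 0.0237, 0.015]
ee_rot: [3.142, -0.0, -2.828]
wrist_force: [0.2, -0.8, -0.5]
gripper_width: 0.0642
gripper_force: 0.0
```

Call:
servo_tool(plan=[[[0,0,-0.015],[0,0,0],0.25],[[0,0,-0.015],[0,0,0],0.3],[[0,0,-0.015],[0,0,0],0.34],[[0,0,-0.015],[0,0,0],0.4],[[0,0,-0.015],[0,0,0],0.5],[[0,0,-0.015],[0,0,0],0.5]], grip_force=30)

```text
clock: 5.42
tool_pos: [0.5291, 0.0237, 0.0171]
ee_rot: [-3.141, 0.001, -2.828]
wrist_force: [-0.5, -0.3, 2.4]
gripper_width: 0.0549
gripper_force: 33.2
```

Call:
servo_tool(plan=[[[0,0,0],[0,0,0],0.5],[[0,0,0],[0,0,0],0.5]])

```text
clock: 5.58
tool_pos: [0.5291, 0.0236, 0.0171]
ee_rot: [-3.141, 0.001, -2.828]
wrist_force: [-0.1, -0.1, 3.3]
gripper_width: 0.0553
gripper_force: 33.3
```

Call:
servo_tool(plan=[[[0,0,-0.03],[0,0,0],0.5],[[0,0,-0.15],[0,0,0],0.5],[[0,0,-0.35],[0,0,0],0.5],[[0,0,-0.6],[0,0,0],0.5],[[0,0,-0.85],[0,0,0],0.5],[[0,0,-1.0],[0,0,0],0.5],[[0,0,-1.0],[0,0,0],0.5],[[0,0,-1.0],[0,0,0],0.5]])

```text
clock: 6.25
tool_pos: [0.5293, 0.0236, 0.1177]
ee_rot: [-3.141, 0.002, -2.828]
wrist_force: [0.1, 0.6, -1.2]
gripper_width: 0.055
gripper_force: 32.9
```

Run:
```python
from h import *
print(here(),ctrl.read_state()['gripper_width'],ctrl.read_state()['wrist_force'])
hops([.5287,.0237,.1165,198],[.547,.249,.130,182],3)
```

```text
[np.float64(0.5293035567635801), np.float64(0.023608680753814348), np.float64(0.11771733051733005), np.float64(-162.02949126231363)] 0.05496182830547175 [ 0.05347304  0.57287009 -1.19471285]
[-0.29   0.695 -0.045] rz 0.0593
[-0.224  0.719 -0.045] rz 0.0593
[-0.156  0.737 -0.045] rz 0.0593
```

Call:
servo_tool(plan=[[[-0.04,0.1,-0.01],[0,0,0.01],0.5],[[-0.12,0.3,-0.02],[0,0,0.02],0.5],[[-0.21,0.5,-0.035],[0,0,0.04],0.5],[[-0.29,0.695,-0.045],[0,0,0.0593],0.5]])

```text
clock: 6.58
tool_pos: [0.5332, 0.0993, 0.1186]
ee_rot: [3.141, -0.004, -2.923]
wrist_force: [0.5, -0.9, -0.7]
gripper_width: 0.0548
gripper_force: 32.8
```

Call:
servo_tool(plan=[[[-0.07,0.24,-0.015],[0,0,0.02],0.5],[[-0.15,0.48,-0.03],[0,0,0.04],0.5],[[-0.224,0.719,-0.045],[0,0,0.0593],0.5]])

```text
clock: 6.83
tool_pos: [0.5392, 0.1746, 0.123]
ee_rot: [-3.141, -0.005, -3.016]
wrist_force: [-0.5, 0.5, -0.9]
gripper_width: 0.0554
gripper_force: 32.8
```

Call:
servo_tool(plan=[[[-0.05,0.22,-0.015],[0,0,0.02],0.5],[[-0.1,0.44,-0.03],[0,0,0.04],0.5],[[-0.14,0.62,-0.04],[0,0,0.05],0.5],[[-0.156,0.737,-0.045],[0,0,0.0593],0.5],[[-0.156,0.737,-0.045],[0,0,0.0593],0.5],[[-0.156,0.737,-0.045],[0,0,0.0593],0.5]])

```text
clock: 7.33
tool_pos: [0.5456, 0.2487, 0.1278]
ee_rot: [-3.14, -0.004, -3.106]
wrist_force: [-0.6, -0.5, -2.5]
gripper_width: 0.0549
gripper_force: 32.8
```

Run:
```python
from h import *
print(np.round(here(),4),tilt(),ctrl.read_state()['gripper_width'])
t=ctrl.grab_frame('top');s=ctrl.grab_frame('scene')
a=cv2.resize(t[195:305,195:275,::-1],None,fx=4.5,fy=4.5,interpolation=cv2.INTER_CUBIC);b=cv2.resize(s[135:245,330:420,::-1],None,fx=4.5,fy=4.5,interpolation=cv2.INTER_CUBIC)
cv2.imwrite('pics/g2.png',np.hstack([a,b]))
```

```text
[ 5.456000e-01  2.487000e-01  1.278000e-01 -1.779492e+02] [-179.9    -0.22 -177.95] 0.054864818576446026
```

View pics/g2.png

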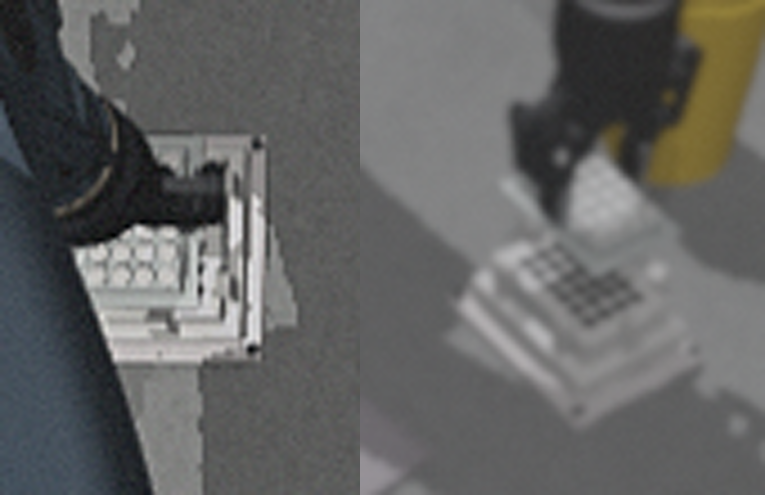

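The cover hangs level above the block. In the top crop its near right corner is at about (193,305). I'll overlay the predicted outlines to check alignment.

Run:
```python
from h import *
def rect(c,yaw,l,w,z):
    y=np.radians(yaw);R=np.array([[np.cos(y),-np.sin(y)],[np.sin(y),np.cos(y)]])
    return np.c_[np.array([[l,w],[l,-w],[-l,-w],[-l,w]])/2@R.T+c,np.full(4,z)]
x,y,z,w=here()
S=[(rect((x,y),w,.102,.072,z-.0146+.003),(0,0,255)),(rect((.547,.249),2,.102,.072,.052),(0,255,0)),(rect((.547,.249),2,.146,.112,.010),(255,0,0))]
out=[]
for n,x0,y0,W,H in(('top',195,200,80,90),('scene',335,150,80,90)):
    im=ctrl.grab_frame(n)[y0:y0+H,x0:x0+W,::-1]; im=cv2.resize(im,None,fx=5,fy=6.6 if 0 else 5,interpolation=cv2.INTER_CUBIC)
    for r,c in S:
        q=((proj(n,r)-[x0,y0]+.5)*5-.5).round().astype(int); cv2.polylines(im,[q],True,c,1)
    out.append(im)
cv2.imwrite('pics/g3.png',np.hstack(out))
```

```text
(no output)
```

View pics/g3.png

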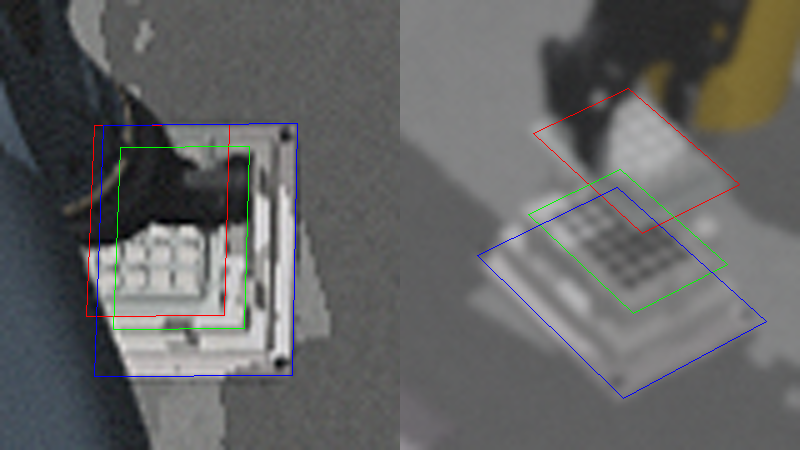

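The red cover outline and the green and blue block outlines fit the picture within about 1 px. Lowering now.

Call:
servo_tool(plan=[[[-0.012,0,0.05],[0,0,0],0.5],[[-0.012,0,0.2],[0,0,0],0.5],[[-0.012,0,0.35],[0,0,0],0.5],[[-0.012,0,0.45],[0,0,0],0.5],[[-0.012,0,0.45],[0,0,0],0.5],[[-0.012,0,0.45],[0,0,0],0.5]])

```text
clock: 8.03
tool_pos: [0.5474, 0.2483, 0.0841]
ee_rot: [-3.141, -0.002, -3.108]
wrist_force: [-0.3, -0.7, 0.1]
gripper_width: 0.0551
gripper_force: 32.8
```

Call:
servo_tool(plan=[[[0,0,0.01],[0,0,0],0.5],[[0,0,0.025],[0,0,0],0.5],[[0,0,0.03],[0,0,0],0.5],[[0,0,0.03],[0,0,0],0.5]])

```text
clock: 8.37
tool_pos: [0.5485, 0.2491, 0.0827]
ee_rot: [3.141, 0.001, -3.107]
wrist_force: [0.5, -1.0, -1.1]
gripper_width: 0.0549
gripper_force: 32.8
```

Call:
servo_tool(plan=[[[0,0,0.005],[0,0,0],0.5],[[0,0,0.01],[0,0,0],0.5],[[0,0,0.01],[0,0,0],0.5]])

```text
clock: 8.62
tool_pos: [0.5482, 0.249, 0.0812]
ee_rot: [3.142, 0.0, -3.107]
wrist_force: [0.2, -0.4, 0.2]
gripper_width: 0.055
gripper_force: 32.8
```

Call:
servo_tool(plan=[[[0.01,0,0.01],[0,0,0],0.5],[[0.01,0,0.02],[0,0,0],0.5],[[0.01,0,0.02],[0,0,0],0.5]])

```text
clock: 8.87
tool_pos: [0.5469, 0.2488, 0.0787]
ee_rot: [-3.141, -0.001, -3.107]
wrist_force: [0.7, 0.3, -0.5]
gripper_width: 0.055
gripper_force: 32.8
```

Call:
servo_tool(plan=[[[0,0,0.01],[0,0,0],0.5],[[0,0,0.01],[0,0,0],0.5],[[0,0,0.01],[0,0,0],0.5]])

```text
clock: 9.12
tool_pos: [0.5472, 0.2487, 0.0782]
ee_rot: [-3.141, 0.0, -3.107]
wrist_force: [1.5, -1.0, -0.3]
gripper_width: 0.0549
gripper_force: 32.9
```

Call:
servo_tool(plan=[[[0,0,0.01],[0,0,0],0.5],[[0,0,0.01],[0,0,0],0.5],[[0,0,0.01],[0,0,0],0.5]])

```text
clock: 9.37
tool_pos: [0.5473, 0.2486, 0.0776]
ee_rot: [-3.141, 0.0, -3.108]
wrist_force: [-1.3, -1.8, 2.6]
gripper_width: 0.0551
gripper_force: 33.1
```

Call:
servo_tool(plan=[[[0,0,0],[0,0,0],0.3],[[0,0,0],[0,0,0],0.25],[[0,0,0],[0,0,0],0.2],[[0,0,0],[0,0,0],0.2]])

```text
clock: 9.7
tool_pos: [0.5471, 0.2491, 0.077]
ee_rot: [3.141, -0.0, -3.107]
wrist_force: [0.1, -0.2, -0.2]
gripper_width: 0.0685
gripper_force: 0.0
```

Call:
servo_tool(plan=[[[0,0,-0.1],[0,0,0],0.2],[[0,0,-0.4],[0,0,0],0.2],[[0,0,-0.7],[0,0,0],0.2],[[0,0,-1],[0,0,0],0.2],[[0,0,-1],[0,0,0],0.2]])

```text
clock: 10.12
tool_pos: [0.5508, 0.2502, 0.1861]
ee_rot: [3.138, 0.013, -3.107]
wrist_force: [0.5, 0.4, 1.3]
gripper_width: 0.068
gripper_force: 0.0
```

Run:
```python
from h import *
print(np.round(here(),4),tilt())
hops([.5472,.2487,.177,182],[.5216,-.2370,.167,193],5)
```

```text
[   0.5508    0.2502    0.1861 -178.0376] [ 179.77    0.75 -178.04]
[ 0.085 -0.969  0.02 ] rz -0.0244
[ 0.122 -0.965  0.02 ] rz -0.0244
[ 0.159 -0.96   0.02 ] rz -0.0244
[ 0.196 -0.953  0.02 ] rz -0.0244
[ 0.232 -0.945  0.02 ] rz -0.0244
```

Call:
servo_tool(plan=[[[0.03,-0.3,0.01],[0,0,-0.01],0.2],[[0.06,-0.65,0.01],[0,0,-0.02],0.2],[[0.085,-0.969,0.02],[0,0,-0.0244],0.2]])

```text
clock: 10.37
tool_pos: [0.5422, 0.1512, 0.1764]
ee_rot: [-3.141, 0.002, -3.067]
wrist_force: [-0.0, 0.7, -0.0]
gripper_width: 0.0683
gripper_force: 0.0
```

Call:
servo_tool(plan=[[[0.04,-0.32,0.01],[0,0,-0.01],0.2],[[0.08,-0.64,0.01],[0,0,-0.02],0.2],[[0.122,-0.965,0.02],[0,0,-0.0244],0.2]])

```text
clock: 10.62
tool_pos: [0.5369, 0.0534, 0.1741]
ee_rot: [-3.142, 0.002, -3.03]
wrist_force: [-0.1, 0.1, 0.2]
gripper_width: 0.0685
gripper_force: 0.0
```

Call:
servo_tool(plan=[[[0.05,-0.32,0.01],[0,0,-0.01],0.2],[[0.1,-0.64,0.01],[0,0,-0.02],0.2],[[0.159,-0.96,0.02],[0,0,-0.0244],0.2]])

```text
clock: 10.87
tool_pos: [0.5318, -0.0441, 0.1721]
ee_rot: [-3.141, 0.002, -2.992]
wrist_force: [0.8, 0.3, 0.3]
gripper_width: 0.0685
gripper_force: 0.0
```

Call:
servo_tool(plan=[[[0.065,-0.32,0.01],[0,0,-0.01],0.2],[[0.13,-0.64,0.01],[0,0,-0.02],0.2],[[0.196,-0.953,0.02],[0,0,-0.0244],0.2]])

```text
clock: 11.12
tool_pos: [0.5265, -0.1414, 0.1701]
ee_rot: [-3.141, 0.002, -2.954]
wrist_force: [0.7, 0.4, 0.6]
gripper_width: 0.0683
gripper_force: 0.0
```

Call:
servo_tool(plan=[[[0.08,-0.32,0.01],[0,0,-0.01],0.2],[[0.15,-0.62,0.01],[0,0,-0.02],0.2],[[0.21,-0.84,0.02],[0,0,-0.0244],0.2],[[0.232,-0.945,0.02],[0,0,-0.0244],0.2],[[0.232,-0.945,0.02],[0,0,-0.0244],0.2],[[0.232,-0.945,0.02],[0,0,-0.0244],0.2]])

```text
clock: 11.62
tool_pos: [0.5213, -0.2365, 0.1674]
ee_rot: [3.141, 0.0, -2.917]
wrist_force: [0.4, 0.8, 0.2]
gripper_width: 0.0683
gripper_force: 0.0
```

Run:
```python
from h import *
print(np.round(here(),4),tilt())
def rect(c,yaw,l,w,z):
    y=np.radians(yaw);R=np.array([[np.cos(y),-np.sin(y)],[np.sin(y),np.cos(y)]])
    return np.c_[np.array([[l,w],[l,-w],[-l,-w],[-l,w]])/2@R.T+c,np.full(4,z)]
S=[(rect((.547,.249),2,.102,.072,.066),(0,0,255)),(rect((.5216,-.237),13,.066,.03,.069),(0,255,0)),(rect((.5216,-.237),13,.088,.056,.017),(255,0,0))]
out=[]
for n,x0,y0 in(('top',200,215),('scene',345,160),('scene',190,220)):
    W,H=53,70
    im=ctrl.grab_frame(n)[y0:y0+H,x0:x0+W,::-1]; im=cv2.resize(im,None,fx=5,fy=5,interpolation=cv2.INTER_CUBIC); k=im.copy()
    for r,c in S:
        q=((proj(n,r)-[x0,y0]+.5)*5-.5).round().astype(int); cv2.polylines(k,[q],True,c,1)
    out.append(k)
cv2.imwrite('pics/g4.png',np.hstack(out))
```

```text
[   0.5213   -0.2365    0.1674 -167.1044] [ 1.7994e+02  3.0000e-02 -1.6710e+02]
```

View pics/g4.png

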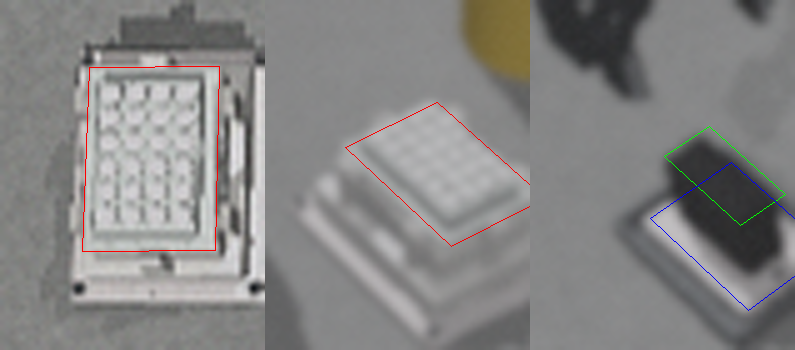

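The cover sits square on the tongues: the red outline matches in both views. The tool stands in its rest near the prediction, about 2 mm to −y. I'll descend onto the grip.

Call:
servo_tool(plan=[[[0,0.02,0.3],[0,0,0],0.2],[[0,0.02,0.6],[0,0,0],0.2],[[0,0.02,0.85],[0,0,0],0.2],[[0,0.02,1.0],[0,0,0],0.2],[[0,0.02,1.0],[0,0,0],0.2]])

```text
clock: 12.18
tool_pos: [0.5179, -0.2314, 0.0623]
ee_rot: [3.135, -0.006, -2.914]
wrist_force: [-0.8, 0.1, -0.9]
gripper_width: 0.068
gripper_force: 0.0
```

Call:
servo_tool(plan=[[[0,0,0.1],[0,0,0],0.2],[[0,0,0.22],[0,0,0],0.2],[[0,0,0.33],[0,0,0],0.2],[[0,0,0.33],[0,0,0],0.2],[[0,0,0.33],[0,0,0],0.2]])

```text
clock: 12.6
tool_pos: [0.5203, -0.2346, 0.0335]
ee_rot: [3.141, -0.001, -2.916]
wrist_force: [0.9, -0.0, -0.5]
gripper_width: 0.0684
gripper_force: 0.0
```

Call:
servo_tool(plan=[[[0,0,0],[0,0,0],0.3],[[0,0,0],[0,0,0],0.4],[[0,0,0],[0,0,0],0.5],[[0,0,0],[0,0,0],0.6],[[0,0,0],[0,0,0],0.7],[[0,0,0],[0,0,0],0.8],[[0,0,0],[0,0,0],0.8],[[0,0,0],[0,0,0],0.8]], grip_force=60)

```text
clock: 13.27
tool_pos: [0.5219, -0.2365, 0.0356]
ee_rot: [-3.138, 0.002, -2.916]
wrist_force: [0.0, -4.6, 6.1]
gripper_width: 0.0295
gripper_force: 60.1
```

Call:
servo_tool(plan=[[[0,0,-0.03],[0,0,0],0.8],[[0,0,-0.08],[0,0,0],0.8],[[0,0,-0.18],[0,0,0],0.8],[[0,0,-0.35],[0,0,0],0.8],[[0,0,-0.5],[0,0,0],0.8],[[0,0,-0.7],[0,0,0],0.8],[[0,0,-0.9],[0,0,0],0.8],[[0,0,-1],[0,0,0],0.8],[[0,0,-1],[0,0,0],0.8],[[0,0,-1],[0,0,0],0.8]])

```text
clock: 14.1
tool_pos: [0.5209, -0.2346, 0.1341]
ee_rot: [3.141, 0.0, -2.915]
wrist_force: [-0.0, -0.5, -4.2]
gripper_width: 0.0294
gripper_force: 59.9
```

Run:
```python
from h import *
print(np.round(here(),4),tilt(),ctrl.read_state()['gripper_width'],ctrl.read_state()['wrist_force'],ctrl.read_state()['ft_torque'])
hops([.5217,-.2350,.134,193],[.547,.249,.154,182],5)
im=ctrl.grab_frame('scene')[120:240,170:330,::-1]
cv2.imwrite('pics/g5.png',cv2.resize(im,None,fx=4,fy=4,interpolation=cv2.INTER_CUBIC))
```

```text
[ 5.209000e-01 -2.346000e-01  1.341000e-01 -1.670436e+02] [ 1.7998e+02  2.0000e-02 -1.6704e+02] 0.029433629887178722 [-0.03140148 -0.45858704 -4.22553488] [ 0.07530557 -0.01521863 -0.02630642]
[-0.267  0.932 -0.04 ] rz 0.0244
[-0.231  0.941 -0.04 ] rz 0.0244
[-0.195  0.95  -0.04 ] rz 0.0244
[-0.158  0.956 -0.04 ] rz 0.0244
[-0.121  0.962 -0.04 ] rz 0.0244
```

View pics/g5.png

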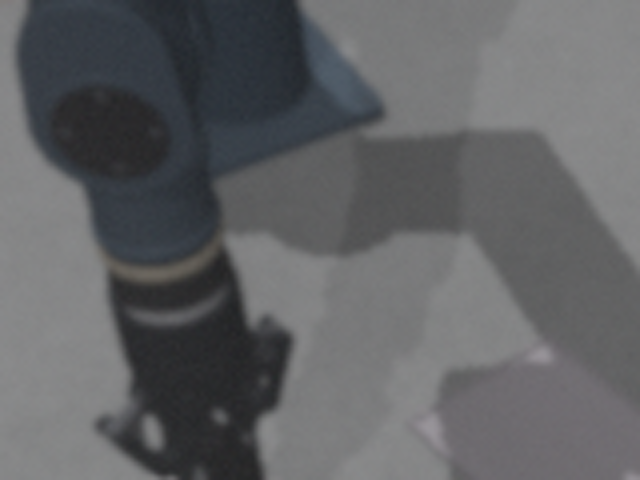

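The crop missed the tool, showing only the gripper at about (190,420). But the 4.2 N weight and the 29.4 mm opening confirm it is held. Moving it over the block.

Call:
servo_tool(plan=[[[-0.05,0.15,-0.01],[0,0,0.01],0.8],[[-0.13,0.45,-0.02],[0,0,0.015],0.8],[[-0.2,0.7,-0.03],[0,0,0.02],0.8],[[-0.267,0.932,-0.04],[0,0,0.0244],0.8]])

```text
clock: 14.48
tool_pos: [0.5243, -0.1362, 0.1355]
ee_rot: [3.138, -0.004, -2.955]
wrist_force: [0.9, 0.3, -2.4]
gripper_width: 0.0291
gripper_force: 60.1
```

Call:
servo_tool(plan=[[[-0.06,0.24,-0.01],[0,0,0.006],0.8],[[-0.12,0.48,-0.02],[0,0,0.012],0.8],[[-0.18,0.72,-0.03],[0,0,0.018],0.8],[[-0.231,0.941,-0.04],[0,0,0.0244],0.8]])

```text
clock: 14.82
tool_pos: [0.5295, -0.0395, 0.1397]
ee_rot: [3.14, -0.004, -2.993]
wrist_force: [0.4, 1.0, -2.9]
gripper_width: 0.0296
gripper_force: 60.1
```

Call:
servo_tool(plan=[[[-0.05,0.24,-0.01],[0,0,0.006],0.8],[[-0.1,0.48,-0.02],[0,0,0.012],0.8],[[-0.15,0.72,-0.03],[0,0,0.018],0.8],[[-0.195,0.95,-0.04],[0,0,0.0244],0.8]])

```text
clock: 15.15
tool_pos: [0.5346, 0.0569, 0.1437]
ee_rot: [3.141, -0.004, -3.031]
wrist_force: [0.2, 0.3, -2.5]
gripper_width: 0.0295
gripper_force: 60.1
```

Call:
servo_tool(plan=[[[-0.04,0.24,-0.01],[0,0,0.006],0.8],[[-0.08,0.48,-0.02],[0,0,0.012],0.8],[[-0.12,0.72,-0.03],[0,0,0.018],0.8],[[-0.158,0.956,-0.04],[0,0,0.0244],0.8]])

```text
clock: 15.48
tool_pos: [0.5398, 0.1534, 0.1476]
ee_rot: [-3.142, -0.004, -3.069]
wrist_force: [0.1, -0.3, -3.4]
gripper_width: 0.0291
gripper_force: 60.1
```

Call:
servo_tool(plan=[[[-0.03,0.24,-0.01],[0,0,0.006],0.8],[[-0.06,0.48,-0.02],[0,0,0.012],0.8],[[-0.09,0.72,-0.03],[0,0,0.018],0.8],[[-0.11,0.88,-0.04],[0,0,0.0244],0.8],[[-0.121,0.962,-0.04],[0,0,0.0244],0.8],[[-0.121,0.962,-0.04],[0,0,0.0244],0.8],[[-0.121,0.962,-0.04],[0,0,0.0244],0.8],[[-0.121,0.962,-0.04],[0,0,0.0244],0.8]])

```text
clock: 16.15
tool_pos: [0.546, 0.2479, 0.1532]
ee_rot: [-3.14, -0.002, -3.108]
wrist_force: [0.1, 0.4, -3.1]
gripper_width: 0.0297
gripper_force: 60.0
```

Run:
```python
from h import *
print(np.round(here(),4),tilt(),ctrl.read_state()['gripper_width'],ctrl.read_state()['wrist_force'],ctrl.read_state()['ft_torque'])
```

```text
[ 5.460000e-01  2.479000e-01  1.532000e-01 -1.780852e+02] [-1.7993e+02 -1.0000e-01 -1.7809e+02] 0.029746482123553467 [ 0.11282516  0.38563248 -3.12815587] [-0.04166505  0.00537034  0.02398491]
```

Call:
servo_tool(plan=[[[-0.005,0.005,0.08],[0,0,0],0.8],[[-0.005,0.005,0.2],[0,0,0],0.8],[[-0.005,0.005,0.3],[0,0,0],0.8],[[-0.005,0.005,0.37],[0,0,0],0.8],[[-0.005,0.005,0.37],[0,0,0],0.8],[[-0.005,0.005,0.37],[0,0,0],0.8]])

```text
clock: 16.65
tool_pos: [0.546, 0.2491, 0.1156]
ee_rot: [-3.141, -0.003, -3.108]
wrist_force: [0.1, 0.7, -3.1]
gripper_width: 0.0296
gripper_force: 60.0
```

Call:
servo_tool(plan=[[[0,0,0.01],[0,0,0],0.8],[[0,0,0.02],[0,0,0],0.8],[[0,0,0.03],[0,0,0],0.8],[[0,0,0.03],[0,0,0],0.8],[[0,0,0.03],[0,0,0],0.8]])

```text
clock: 17.07
tool_pos: [0.5471, 0.2497, 0.1144]
ee_rot: [3.141, 0.001, -3.107]
wrist_force: [0.7, -0.8, -3.7]
gripper_width: 0.0291
gripper_force: 60.0
```

Call:
servo_tool(plan=[[[0,0,0.01],[0,0,0],0.8],[[0,0,0.02],[0,0,0],0.8],[[0,0,0.02],[0,0,0],0.8],[[0,0,0.02],[0,0,0],0.8]])

```text
clock: 17.4
tool_pos: [0.5468, 0.2495, 0.1119]
ee_rot: [-3.141, -0.0, -3.107]
wrist_force: [-0.5, 0.2, -3.5]
gripper_width: 0.0292
gripper_force: 60.0
```

Call:
servo_tool(plan=[[[0,0,0.01],[0,0,0],0.8],[[0,0,0.02],[0,0,0],0.8],[[0,0,0.02],[0,0,0],0.8]])

```text
clock: 17.65
tool_pos: [0.547, 0.2495, 0.1109]
ee_rot: [-3.141, 0.001, -3.107]
wrist_force: [-1.9, -1.1, 0.4]
gripper_width: 0.0292
gripper_force: 60.7
```

Call:
servo_tool(plan=[[[0,0,0.01],[0,0,0],0.8],[[0,0,0.02],[0,0,0],0.8],[[0,0,0.02],[0,0,0],0.8]])

```text
clock: 17.9
tool_pos: [0.5472, 0.2495, 0.1107]
ee_rot: [3.141, 0.002, -3.107]
wrist_force: [-4.6, -1.6, 7.6]
gripper_width: 0.0295
gripper_force: 61.6
```

Call:
servo_tool(plan=[[[0.01,0,0.005],[0,0,0],0.8],[[0.01,0,0.01],[0,0,0],0.8],[[0.01,0,0.01],[0,0,0],0.8]])

```text
clock: 18.15
tool_pos: [0.5472, 0.2496, 0.1107]
ee_rot: [3.141, 0.004, -3.108]
wrist_force: [-2.5, -2.2, 9.5]
gripper_width: 0.0294
gripper_force: 61.7
```

Call:
servo_tool(plan=[[[0,0,0.005],[0,0,0],0.8],[[0,0,0.01],[0,0,0],0.8],[[0,0,0.01],[0,0,0],0.8]])

```text
clock: 18.4
tool_pos: [0.5472, 0.2497, 0.1104]
ee_rot: [3.141, 0.005, -3.108]
wrist_force: [-3.8, -2.6, 11.6]
gripper_width: 0.0291
gripper_force: 61.9
```

Call:
servo_tool(plan=[[[0.005,0,0.005],[0,0,0],0.8],[[0.005,0,0.01],[0,0,0],0.8],[[0.005,0,0.01],[0,0,0],0.8]])

```text
clock: 18.65
tool_pos: [0.5474, 0.2498, 0.1099]
ee_rot: [3.141, 0.006, -3.108]
wrist_force: [-3.4, -1.6, 12.2]
gripper_width: 0.0291
gripper_force: 61.9
```

Call:
servo_tool(plan=[[[0.005,0,0.005],[0,0,0],0.8],[[0.005,0,0.01],[0,0,0],0.8],[[0.005,0,0.01],[0,0,0],0.8]])

```text
clock: 18.9
tool_pos: [0.5474, 0.2498, 0.1097]
ee_rot: [3.141, 0.008, -3.108]
wrist_force: [-3.6, -2.0, 15.3]
gripper_width: 0.0291
gripper_force: 62.1
```

Run:
```python
from h import *
print(np.round(here(),4),tilt(),ctrl.read_state()['wrist_force'],ctrl.read_state()['ft_torque'])
```

```text
[ 5.474000e-01  2.498000e-01  1.097000e-01 -1.780572e+02] [ 179.94    0.44 -178.06] [-3.63469819 -2.00470705 15.30198448] [-0.55537357  0.82502434 -0.00304703]
```

Call:
servo_tool(plan=[[[0.01,0,0.005],[0,0.003,0],0.8],[[0.015,0,0.01],[0,0.006,0],0.8],[[0.015,0,0.01],[0,0.006,0],0.8]])

```text
clock: 19.15
tool_pos: [0.5475, 0.2498, 0.1095]
ee_rot: [3.14, 0.002, -3.108]
wrist_force: [-0.7, -2.7, 13.9]
gripper_width: 0.0294
gripper_force: 62.3
```

Call:
servo_tool(plan=[[[0.005,0,0.005],[0,0.001,0],0.8],[[0.005,0,0.01],[0,0.001,0],0.8],[[0.005,0,0.01],[0,0.001,0],0.8]])

```text
clock: 19.4
tool_pos: [0.5475, 0.2499, 0.1093]
ee_rot: [3.14, 0.002, -3.108]
wrist_force: [-0.6, -2.1, 15.6]
gripper_width: 0.0293
gripper_force: 62.5
```

Run:
```python
from h import *
print(np.round(here(),4),tilt(),ctrl.read_state()['wrist_force'],ctrl.read_state()['ft_torque'])
```

```text
[ 5.475000e-01  2.499000e-01  1.093000e-01 -1.780736e+02] [ 1.7991e+02  1.1000e-01 -1.7807e+02] [-0.63605645 -2.0998555  15.62135429] [-0.51821885  0.22232428  0.01953438]
```

Call:
servo_tool(plan=[[[0.003,-0.008,0.005],[0,0.001,0],0.8],[[0.003,-0.008,0.01],[0,0.001,0],0.8],[[0.003,-0.008,0.01],[0,0.001,0],0.8]])

```text
clock: 19.65
tool_pos: [0.5472, 0.2496, 0.1075]
ee_rot: [3.139, -0.0, -3.108]
wrist_force: [0.3, -0.5, 9.1]
gripper_width: 0.0294
gripper_force: 61.8
```

Call:
servo_tool(plan=[[[0.003,0,0.005],[0,0.001,0],0.8],[[0.003,0,0.01],[0,0.001,0],0.8],[[0.003,0,0.01],[0,0.001,0],0.8]])

```text
clock: 19.9
tool_pos: [0.5435, 0.2489, 0.1011]
ee_rot: [3.141, -0.011, -3.108]
wrist_force: [-0.2, 0.1, -3.4]
gripper_width: 0.0295
gripper_force: 60.3
```

Call:
servo_tool(plan=[[[0.003,0,0.005],[0,0.001,0],0.8],[[0.003,0,0.01],[0,0.001,0],0.8],[[0.003,0,0.01],[0,0.001,0],0.8]])

```text
clock: 20.15
tool_pos: [0.5434, 0.249, 0.101]
ee_rot: [3.141, -0.012, -3.107]
wrist_force: [-0.3, -0.3, 6.6]
gripper_width: 0.0297
gripper_force: 61.3
```

Call:
servo_tool(plan=[[[0,0,0.01],[0,0,0],0.8],[[0,0,0.02],[0,0,0],0.8],[[0,0,0.03],[0,0,0],0.8],[[0,0,0.03],[0,0,0],0.8]])

```text
clock: 20.48
tool_pos: [0.5433, 0.249, 0.1008]
ee_rot: [3.141, -0.011, -3.107]
wrist_force: [-4.4, -1.8, 16.4]
gripper_width: 0.0294
gripper_force: 62.5
```

Run:
```python
from h import *
print(np.round(here(),4),tilt(),ctrl.read_state()['wrist_force'],ctrl.read_state()['ft_torque'])
```

```text
[ 5.433000e-01  2.490000e-01  1.008000e-01 -1.780346e+02] [ 179.96   -0.61 -178.03] [-4.37515009 -1.75620392 16.40621703] [-0.51674077  0.24961685 -0.00944207]
```

Call:
servo_tool(plan=[[[-0.01,0,0],[0,-0.006,0],0.8],[[-0.01,0,0.01],[0,-0.012,0],0.8],[[-0.01,0,0.02],[0,-0.012,0],0.8],[[-0.01,0,0.02],[0,-0.012,0],0.8]])

```text
clock: 20.82
tool_pos: [0.5433, 0.249, 0.1006]
ee_rot: [3.141, 0.007, -3.107]
wrist_force: [-7.1, -1.7, 24.6]
gripper_width: 0.0295
gripper_force: 63.5
```

Run:
```python
from h import *
print(np.round(here(),4),tilt(),ctrl.read_state()['wrist_force'],ctrl.read_state()['ft_torque'])
```

```text
[ 5.433000e-01  2.490000e-01  1.006000e-01 -1.780328e+02] [ 179.95    0.39 -178.03] [-7.06356984 -1.74721404 24.56937396] [-0.90019983  1.97218134 -0.12277367]
```

Call:
servo_tool(plan=[[[0,0,-0.05],[0,0.002,0],0.8],[[0,0,-0.1],[0,0.002,0],0.8],[[0,0,-0.2],[0,0.002,0],0.8],[[0,0,-0.4],[0,0.002,0],0.8],[[0,0,-0.6],[0,0.002,0],0.8],[[0,0,-0.6],[0,0.002,0],0.8],[[0,0,-0.6],[0,0.002,0],0.8],[[0,0,-0.6],[0,0.002,0],0.8]])

```text
clock: 21.48
tool_pos: [0.542, 0.2484, 0.1522]
ee_rot: [-3.141, -0.003, -3.107]
wrist_force: [-0.5, 0.0, -3.7]
gripper_width: 0.0292
gripper_force: 60.2
```

Run:
```python
from h import *
h0=here();print(np.round(h0,4),tilt(),ctrl.read_state()['wrist_force'],ctrl.read_state()['gripper_width'])
h0[3]%=360
hops(h0,[.5219,-.2375,.130,192.8],5)
```

```text
[ 5.420000e-01  2.484000e-01  1.522000e-01 -1.780435e+02] [-1.7996e+02 -1.6000e-01 -1.7804e+02] [-0.45711743  0.0054767  -3.67205507] 0.02918428698294891
[ 0.073 -0.97   0.044] rz -0.0241
[ 0.11  -0.966  0.044] rz -0.0241
[ 0.147 -0.961  0.044] rz -0.0241
[ 0.183 -0.955  0.044] rz -0.0241
[ 0.219 -0.948  0.044] rz -0.0241
```

Call:
servo_tool(plan=[[[0.01,-0.15,0.01],[0,0,-0.006],0.8],[[0.03,-0.42,0.02],[0,0,-0.012],0.8],[[0.05,-0.7,0.03],[0,0,-0.018],0.8],[[0.073,-0.97,0.044],[0,0,-0.0241],0.8]])

```text
clock: 21.82
tool_pos: [0.5372, 0.1504, 0.1469]
ee_rot: [-3.141, -0.004, -3.068]
wrist_force: [0.8, 0.0, -3.2]
gripper_width: 0.0296
gripper_force: 60.1
```

Call:
servo_tool(plan=[[[0.03,-0.24,0.01],[0,0,-0.006],0.8],[[0.055,-0.48,0.02],[0,0,-0.012],0.8],[[0.08,-0.72,0.03],[0,0,-0.018],0.8],[[0.11,-0.966,0.044],[0,0,-0.0241],0.8]])

```text
clock: 22.15
tool_pos: [0.5331, 0.0533, 0.1427]
ee_rot: [3.141, -0.004, -3.031]
wrist_force: [0.5, -0.6, -4.1]
gripper_width: 0.0292
gripper_force: 60.1
```

Call:
servo_tool(plan=[[[0.04,-0.24,0.01],[0,0,-0.006],0.8],[[0.075,-0.48,0.02],[0,0,-0.012],0.8],[[0.11,-0.72,0.03],[0,0,-0.018],0.8],[[0.147,-0.961,0.044],[0,0,-0.0241],0.8]])

```text
clock: 22.48
tool_pos: [0.5291, -0.0437, 0.1383]
ee_rot: [3.14, -0.004, -2.993]
wrist_force: [0.3, -0.9, -2.8]
gripper_width: 0.0294
gripper_force: 60.1
```

Call:
servo_tool(plan=[[[0.045,-0.24,0.01],[0,0,-0.006],0.8],[[0.09,-0.48,0.02],[0,0,-0.012],0.8],[[0.135,-0.72,0.03],[0,0,-0.018],0.8],[[0.183,-0.955,0.044],[0,0,-0.0241],0.8]])

```text
clock: 22.82
tool_pos: [0.5251, -0.1407, 0.1339]
ee_rot: [3.139, -0.003, -2.956]
wrist_force: [0.4, 0.2, -3.5]
gripper_width: 0.0293
gripper_force: 60.1
```

Call:
servo_tool(plan=[[[0.055,-0.24,0.01],[0,0,-0.006],0.8],[[0.11,-0.48,0.02],[0,0,-0.012],0.8],[[0.165,-0.72,0.03],[0,0,-0.018],0.8],[[0.2,-0.88,0.04],[0,0,-0.0241],0.8],[[0.219,-0.948,0.044],[0,0,-0.0241],0.8],[[0.219,-0.948,0.044],[0,0,-0.0241],0.8],[[0.219,-0.948,0.044],[0,0,-0.0241],0.8],[[0.219,-0.948,0.044],[0,0,-0.0241],0.8]])

```text
clock: 23.48
tool_pos: [0.5223, -0.2358, 0.1313]
ee_rot: [3.14, -0.001, -2.917]
wrist_force: [0.2, 0.1, -3.7]
gripper_width: 0.0296
gripper_force: 60.2
```

Run:
```python
from h import *
print(np.round(here(),4),tilt(),ctrl.read_state()['wrist_force'],ctrl.read_state()['gripper_width'])
def rect(c,yaw,l,w,z):
    y=np.radians(yaw);R=np.array([[np.cos(y),-np.sin(y)],[np.sin(y),np.cos(y)]])
    return np.c_[np.array([[l,w],[l,-w],[-l,-w],[-l,w]])/2@R.T+c,np.full(4,z)]
S=[(rect((.547,.249),2,.086,.056,.067),(0,0,255))]
out=[]
for n,x0,y0,W,o in(('top',200,215,65,1),('scene',345,160,60,1),('scene',185,190,75,0)):
    H=95
    im=ctrl.grab_frame(n)[y0:y0+H,x0:x0+W,::-1]; im=cv2.resize(im,None,fx=4,fy=4,interpolation=cv2.INTER_CUBIC)
    out.append(im)
cv2.imwrite('pics/g6.png',np.hstack(out))
```

```text
[ 5.223000e-01 -2.358000e-01  1.313000e-01 -1.671454e+02] [ 1.7989e+02 -5.0000e-02 -1.6715e+02] [ 0.21879831  0.07363882 -3.68030898] 0.02955135656961758
```

View pics/g6.png

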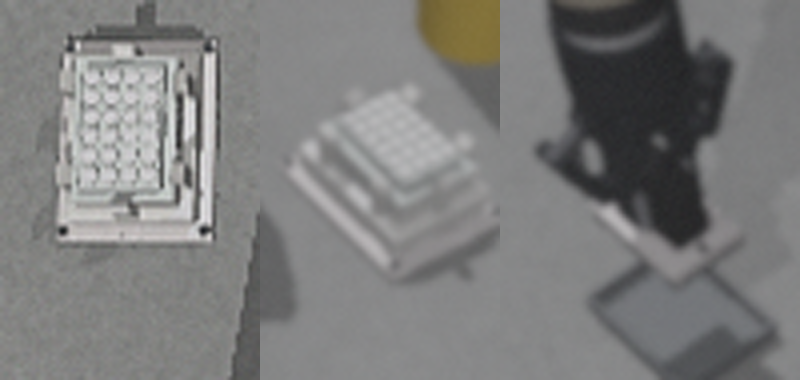

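The cover is home, with the tongues standing above its flange all round. The tool is level over its rest, so I'll lower it.

Call:
servo_tool(plan=[[[0,-0.01,0.1],[0,0,0],0.8],[[0,-0.01,0.3],[0,0,0],0.8],[[0,-0.01,0.5],[0,0,0],0.8],[[0,-0.01,0.65],[0,0,0],0.8],[[0,-0.01,0.75],[0,0,0],0.8],[[0,-0.01,0.75],[0,0,0],0.8],[[0,-0.01,0.75],[0,0,0],0.8]])

```text
clock: 24.22
tool_pos: [0.5223, -0.2376, 0.0563]
ee_rot: [3.14, -0.001, -2.918]
wrist_force: [0.4, -0.0, -3.3]
gripper_width: 0.0289
gripper_force: 60.3
```

Call:
servo_tool(plan=[[[0,0,0.05],[0,0,0],0.8],[[0,0,0.1],[0,0,0],0.8],[[0,0,0.15],[0,0,0],0.8],[[0,0,0.18],[0,0,0],0.8],[[0,0,0.18],[0,0,0],0.8],[[0,0,0.18],[0,0,0],0.8]])

```text
clock: 24.72
tool_pos: [0.5226, -0.2381, 0.0388]
ee_rot: [3.141, -0.0, -2.918]
wrist_force: [0.4, 0.0, -2.7]
gripper_width: 0.0294
gripper_force: 60.3
```

Call:
servo_tool(plan=[[[0,0,0.01],[0,0,0],0.8],[[0,0,0.02],[0,0,0],0.8],[[0,0,0.02],[0,0,0],0.8],[[0,0,0.02],[0,0,0],0.8]])

```text
clock: 25.05
tool_pos: [0.5229, -0.2382, 0.0372]
ee_rot: [-3.141, 0.0, -2.918]
wrist_force: [0.3, -0.3, -3.8]
gripper_width: 0.0292
gripper_force: 60.3
```

Call:
servo_tool(plan=[[[0,0,0.01],[0,0,0],0.8],[[0,0,0.015],[0,0,0],0.8],[[0,0,0.018],[0,0,0],0.8],[[0,0,0.018],[0,0,0],0.8]])

```text
clock: 25.38
tool_pos: [0.5229, -0.2382, 0.0357]
ee_rot: [-3.141, 0.0, -2.918]
wrist_force: [-0.3, 0.1, -1.4]
gripper_width: 0.0296
gripper_force: 60.5
```

Call:
servo_tool(plan=[[[0,0,0.005],[0,0,0],0.8],[[0,0,0.005],[0,0,0],0.8]])

```text
clock: 25.55
tool_pos: [0.5229, -0.2382, 0.0356]
ee_rot: [-3.141, 0.0, -2.918]
wrist_force: [-2.2, 1.2, 2.5]
gripper_width: 0.0294
gripper_force: 60.9
```

On the floor. Releasing and lifting.

Call:
servo_tool(plan=[[[0,0,0],[0,0,0],0.6],[[0,0,0],[0,0,0],0.5],[[0,0,0],[0,0,0],0.35],[[0,0,0],[0,0,0],0.2],[[0,0,0],[0,0,0],0.2],[[0,0,0],[0,0,0],0.2]])

```text
clock: 26.05
tool_pos: [0.523, -0.2382, 0.0348]
ee_rot: [-3.141, 0.0, -2.918]
wrist_force: [0.1, 0.4, -0.5]
gripper_width: 0.0685
gripper_force: 0.0
```

Call:
servo_tool(plan=[[[0,0,-0.1],[0,0,0],0.2],[[0,0,-0.3],[0,0,0],0.2],[[0,0,-0.55],[0,0,0],0.2],[[0,0,-0.8],[0,0,0],0.2],[[0,0,-1],[0,0,0],0.2],[[0,0,-1],[0,0,0],0.2]])

```text
clock: 26.55
tool_pos: [0.5259, -0.24, 0.1416]
ee_rot: [-3.134, 0.008, -2.918]
wrist_force: [0.9, -1.0, 0.9]
gripper_width: 0.0682
gripper_force: 0.0
```

Call:
servo_tool(plan=[[[0.3,0,-0.1],[0,0,0],0.2],[[0.6,0,-0.3],[0,0,0],0.2],[[0.8,0,-0.5],[0,0,0],0.2],[[0.9,0,-0.5],[0,0,0],0.2],[[0.9,0,-0.5],[0,0,0],0.2],[[0.9,0,-0.5],[0,0,0],0.2]])

```text
clock: 27.05
tool_pos: [0.4351, -0.2581, 0.1844]
ee_rot: [3.141, 0.001, -2.919]
wrist_force: [0.6, 1.0, -0.3]
gripper_width: 0.0684
gripper_force: 0.0
```

Run:
```python
from h import *
t=ctrl.grab_frame('top');o=cv2.imread('pics/top0.png')[:,:,::-1]
print(np.round(here(),4),ctrl.read_state()['wrist_force'])
s=ctrl.grab_frame('scene').astype(int);s0=cv2.imread('pics/scene0.png')[:,:,::-1].astype(int)
for n,x,y,w,h in(('tool',205,235,50,52),('bottle',145,308,38,48),('sealed',305,275,60,65),('rack',420,170,60,45)):
    print(n,'scene diff',np.abs(s-s0)[y:y+h,x:x+w].mean().round(1))
# centroid of dark grip, scene, before/after
for i in (s0,s):
    m=(i.sum(2)<130)[240:290,205:255]; print(m.sum(),np.argwhere(m).mean(0)+[240,205])
```

```text
[   0.4352   -0.2578    0.1837 -167.1992] [-0.36831133 -1.34412426 -0.2773831 ]
tool scene diff 17.8
bottle scene diff 23.2
sealed scene diff 6.0
rack scene diff 3.7
229 [261.12227074 229.37991266]
27 [266.7037037  234.11111111]
```

Run:
```python
from h import *
for n,(x,y,w,h) in dict(scene=(205,240,50,50),top=(380,232,50,55)).items():
    a=cv2.imread(f'pics/{n}0.png'); b=ctrl.grab_frame(n)[:,:,::-1]
    for i in(a,b):
        g=i[y:y+h,x:x+w].sum(2)/3.; t=np.percentile(g,50)*.55
        m=(g<t).astype(np.uint8); k,l,s,c=cv2.connectedComponentsWithStats(m); j=1+s[1:,4].argmax()
        print(n,round(t),s[j],(c[j]+[x,y]).round(1))
print(proj('scene',[.5229,-.2382,.045]),proj('top',[.5229,-.2382,.069]))
```

```text
scene 52 [ 14   9  21  25 314] [229.1 260.5]
scene 70 [ 14   8  22  26 340] [229.5 260.7]
top 47 [ 18  16  17  26 306] [405.8 260.4]
top 53 [ 17  16  17  25 302] [405.2 259.9]
[[229.67013344 260.61702782]] [[407.68372734 259.32609501]]
```

The grip is standing upright at the same pixels as at the start, so the tool is back in its rest. Handing in.

```bash
python3 -c "
from rig import ctrl
print(ctrl.hand_in())"
```

```text
the job is handed in; nothing more can be done
None
```

The cover is pressed home on the block with the seating tool, and the tool is back upright in its rest. The job was handed in at about 27 s; no verdict was returned.

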